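Isolate the test dock and lift out the inverter module

ROBOT

A 6-joint arm with a two-finger parallel gripper is mounted at the origin on the work surface. World frame = base frame: x ahead of the robot, y to its left, z up, the work surface at z = 0. Lengths are in m, angles in rad, forces in N, time in s.
With the tool pointing down it reaches from about 0.275 to 0.825 m from the base axis. Payload 5.2 kg.
Tool frame: the origin (TCP) lies on the front face of the gripper's body, between the roots of the fingers; the fingertips stand 84 mm ahead of it and the grasp point (between the pads) lies 65 mm ahead of it; z points along the fingers, y is the direction in which the jaws open and shut (so a half turn about z gives the same grasp; the last joint's range is limited). The gripper opens to 93 mm and grips with 3 to 60 N. Pads are 15 mm wide; open, the fingers measure 128 mm over their backs; the gripper's body (75 mm by 188 mm) begins 65 mm behind the grasp point.
Start: joints at [-1.323, 0.259, 1.535, -0, 1.348, -0.203], TCP at [0.24, -0.495, 0.303] pointing down, gripper open.
Joint ranges: [-3.14, 3.14], [-0.91, 2.08], [0.19, 2.58], [-1.22, 4.36], [0.22, 2.71], [-3.12, 3.12]. Speed limits (rad/s): [2.57, 2.57, 3.14, 3.14, 3.14, 3.14].

INTERFACE

Orientations are given as [roll, pitch, yaw] about the fixed x, y, z axes, in that order (R = Rz(yaw) Ry(pitch) Rx(roll)).
In Python, from rig import telemetry, vision, arm gives the robot as it stands.
- The arm moves only by the tool jog_arm, never from a script. Its arguments are lists of equal length, an entry for each row: "translation": the shift along the world's x, y, z in mm, a list of three; "dr": the turn, a rotation vector about the world's x, y, z in rad, a list of three; "hand": the finger opening in mm, from 0 to 93. In form: {"translation": [[dx, dy, dz], ...], "dr": [[wx, wy, wz], ...], "hand": [hand, ...]}. A call has exactly 10 rows; each row is the pose to reach, as a shift and turn from the pose commanded when the call began; what a row does not reach only later rows make up. A row lasts 1/12 s, in which the tool goes at most 41.7 mm and 7.16 degrees, less where a joint would pass 70% of its speed; a pose out of reach is approached as far as the arm can. A call with a gripper value outside its range is refused whole. The fingers move at their own pace and stop on an object; "grip_force" is the grip in N (left out, the last holds). Time passes only in rows, so rows that repeat a pose let the fingers close, or fill a call up. It gives the time, the measured TCP pose, the force and the opening at its end, in the units of the state.
- telemetry.read_state(): the state, without advancing time (a new reading comes with each control period).
- vision.read_camera(name): name is "side" or "top"; returns the picture (480x640x3 uint8, red, green, blue); there is no depth.
- vision.camera_params(name): a dict with "fx", "fy", "cx", "cy" (pixels), "k1" (the pictures are not rectified: a ray, as slopes to the right and down, at radius r is drawn at 1 + k1 r^2 times it, then the intrinsics apply), "world_from_camera" (4x4, takes a point from camera to world coordinates). Camera axes: x right, y down, z forward; pixel columns grow to the right and rows downward; lengths in m; the calibration is good to about 2 mm. A picture is of the moment at which its call begins. camera_params takes no time and is no camera call.
- arm.job_done(): hands the job in, once; it reports no verdict.
The state is a dict: "clock": time; "joints": joint angles; "qd": joint speeds; "joint_torque": joint torques, N m; "position": TCP position; "eef_rot": TCP orientation; "wrist_force": force on the tool from outside, world axes, zero at the start; "wrist_torque": the same for the moment, N m; "finger_gap": finger opening in m.
Only numpy, scipy, OpenCV 4.12 (cv2) and the standard library are available. Lean on these libraries where they do the work, as an engineer would, in place of code of your own. Each camera call takes 0.05 s, during which the arm holds its last target.

TASK

Switch off the rotary isolator by turning its handle a quarter turn anticlockwise fully home against its stop, so that it lies across its housing; only then take the inverter module by its carrying handle, lift it straight up out of its dock and finish holding it level and still in the gripper above the dock, its underside about 15 cm above the bench. Keep the module level all the way, do not put it down or let go at the end, and leave everything else on the bench where it stands.

Things in the scene. Friction and masses are not known exactly. Their poses are not given: they have to be found in the camera images.
- isolator_switch (a joint): angle of the isolator's handle in rad: 0 = off (handle across the long side of the housing), 1.571 = on (handle along the housing). Grows clockwise seen from above, so switching off is a quarter turn anticlockwise. Firm stops at both ends; it turns with a friction of about 0.08 N m, has no spring and stays where it is left. It starts on, within 0.15 rad of that stop.
- isolator_grip (a point): the middle of the isolator's handle, on its vertical turning axis, 90 mm above the bench: an upright black plastic bar 80 mm long, 14 mm thick, 32 mm high (74 to 106 mm above the bench), on a round black skirt of 52 mm diameter and 10 mm height. It turns with the handle: y runs along the bar, x across its thickness, z up. One end of the bar's top has a thin white mark. The handle stands on a fixed grey steel housing 140 x 96 x 60 mm (handle along the 140 mm side = on).
- inverter_center (a point): centre of the inverter module's box, and about its centre of mass: a finned aluminium box with black ends, 90 mm (x) x 140 mm (y) x 60 mm (z up), about 0.5 to 0.85 kg. Its underside is 30 mm below this point. It stands in the dock, its underside 12 mm above the bench at the start.
- inverter_handle (a point): centre of the module's carrying handle, 66 mm above the box centre, 108 mm above the bench at the start: a straight black bar along the module's y, 114 mm long, 14 x 14 mm in section, on two posts at y = -51 and +51 mm, each 10 mm long in y. Between the posts it is open underneath: 29 mm free from the bar's underside to the box's top. Same axes as the module.
- dock_floor (a point): centre of the dock's inner floor, 12 mm above the bench. The dock is a fixed dark steel tray 112 x 162 mm outside with walls up to 45 mm above the bench, so they guide the lowest 33 mm of the module with 3 mm play all round. Same axes as the module at the start.
- regulator: bystander: a smaller aluminium box with black ends, 70 x 95 x 45 mm, with a round black knob on top (26 mm diameter, to 63 mm height), standing on the bench; origin under its centre
- screwdriver: bystander: screwdriver with a red handle, 190 mm long, lying along its x on the bench between dock and isolator; origin at its middle, on the bench
- wrench: bystander: steel wrench 180 mm long lying along its x; origin at its middle, on the bench
- piston: bystander: aluminium engine piston, 64 mm diameter, 56 mm high, upright; origin under its centre
- oil: bystander: black oil bottle, 72 mm diameter, 190 mm high; origin under its centre
- jar: bystander: amber glass jar, 70 mm diameter, 90 mm high; origin under its centre
- mug: bystander: white mug, 80 mm diameter, 90 mm high, handle at its y; origin under its centre
Things that resemble listed ones, but are neither listed nor needed, are in the scene too. What is shaped like the part that bears dock_floor but brown or orange is not meant. Leave any yellow look-alike of the part that bears inverter_center alone.

How it is judged:
By the outcome, as a careful person would: the job done as asked, in the order asked, and still so for the second after the job is handed in, while the arm keeps its last pose, push and grip.
It also fails if it takes over 48 s, if anything falls off the work surface, if the arm or the gripper's body presses on something with over 40 N, if the wrist force passes 120 N, or if a joint passes its speed limit or range.

## Working session

There is one attempt and no reset: what is moved stays moved. The work goes in short steps, Python scripts to look and compute and a tool call to move; the robot and the scene stay as the last step left them, time stands still between calls to the robot, and variables do not carry over. Pictures are saved under pics/ and viewed, and the job is handed in when it is done.

Besides the shell and the picture viewer there is one more tool, called by a JSON object that holds its "op" and its "data". jog_arm: Moves the arm, as the interface text tells. Its arguments: {"type":"object","properties":{"translation":{"type":"array","items":{"type":"array","items":{"type":"number"}}},"dr":{"type":"array","items":{"type":"array","items":{"type":"number"}}},"hand":{"type":"array","items":{"type":"number"}},"grip_force":{"type":"number"}},"required":["translation","dr","hand"]}

```bash
mkdir -p pics; ls; python3 - <<'E'
from rig import telemetry, vision, arm
import cv2
for n in ("top","side"):
    im=vision.read_camera(n); cv2.imwrite(f"pics/{n}0.png",im[:,:,::-1])
    print(n,vision.camera_params(n))
print(telemetry.read_state())
E
```

```text
pics
top {'fx': 565.4726337460734, 'fy': 565.4726337460734, 'cx': 321.61532207151777, 'cy': 229.97384625849955, 'k1': -0.02295407944965006, 'world_from_camera': array([[ 2.09483983e-02, -9.97805884e-01,  6.28059036e-02,
         4.42811935e-01],
       [-9.99780452e-01, -2.09359938e-02,  8.55671622e-04,
        -1.91447388e-02],
       [ 4.61109831e-04, -6.28100396e-02, -9.98025394e-01,
         1.48112092e+00],
       [ 0.00000000e+00,  0.00000000e+00,  0.00000000e+00,
         1.00000000e+00]])}
side {'fx': 433.93374647595164, 'fy': 433.93374647595164, 'cx': 320.36827231666445, 'cy': 233.02923256978906, 'k1': -0.06708551052596903, 'world_from_camera': array([[-0.9907636 , -0.08472573,  0.10587276,  0.38606276],
       [-0.13542997,  0.65741236, -0.7412609 ,  0.90938409],
       [-0.00679819, -0.74875266, -0.66281464,  0.90649236],
       [ 0.        ,  0.        ,  0.        ,  1.        ]])}
{'clock': 0.1, 'joints': array([-1.32279875e+00,  2.59286218e-01,  1.53590724e+00,  1.51692587e-05,
        1.34799789e+00, -2.02813403e-01]), 'qd': array([ 0.00081126, -0.00085729, -0.00350809,  0.00079533,  0.00102692,
       -0.00129854]), 'joint_torque': array([ 4.07290121e-03, -4.38204396e+01, -2.84642565e+01,  7.23094563e-02,
        3.62999202e-02, -4.73633190e-05]), 'position': array([ 0.2395691 , -0.49471963,  0.30201871]), 'eef_rot': array([-3.14002970e+00, -3.36505649e-04,  4.50807354e-01]), 'wrist_force': array([-0.65061917, -1.031859  , -0.47627092]), 'wrist_torque': array([ 0.01965203, -0.0142571 , -0.02999845]), 'finger_gap': 0.09275030838275708}
```

View pics/top0.png

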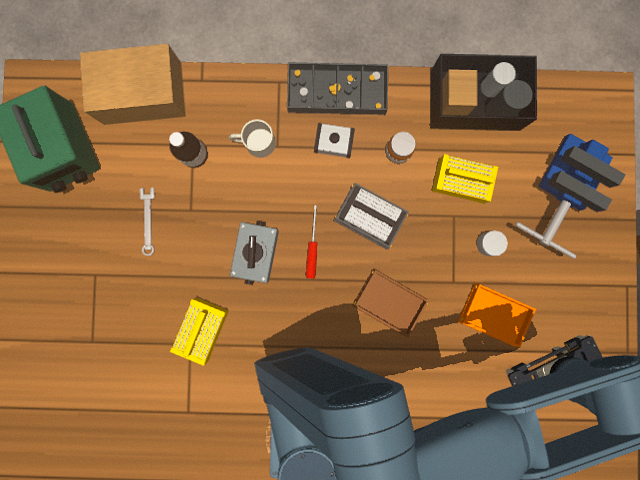

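View pics/side0.png

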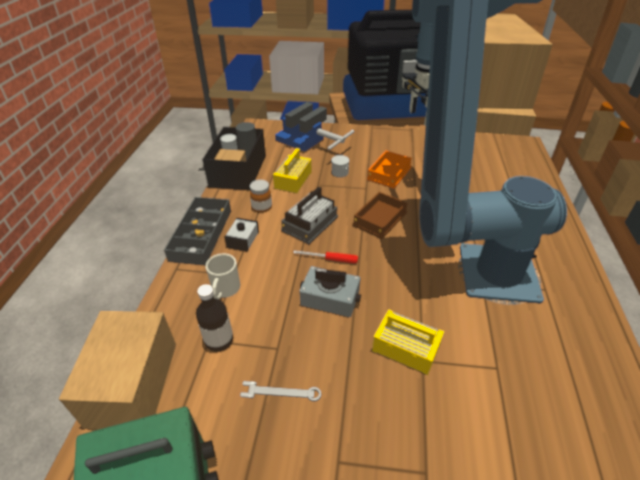

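The isolator is at about (254,251) in the top image and the module in its dark dock at about (371,214). The screwdriver lies between them at (312,240). I'll zoom in on both.

```bash
python3 - <<'E'
import cv2,numpy as np
im=cv2.imread("pics/top0.png")
a=cv2.resize(im[215:290,220:290],None,fx=5.6,fy=5.6,interpolation=cv2.INTER_CUBIC)
b=cv2.resize(im[177:252,330:410],None,fx=5,fy=5.6,interpolation=cv2.INTER_CUBIC)
cv2.imwrite("pics/z0.png",np.hstack([a,b])); print(a.shape)
im=cv2.imread("pics/side0.png")
a=cv2.resize(im[255:320,290:370],None,fx=5,fy=5,interpolation=cv2.INTER_CUBIC)
b=cv2.resize(im[180:245,275:345],None,fx=5,fy=5,interpolation=cv2.INTER_CUBIC)
cv2.imwrite("pics/z1.png",np.hstack([a,b]))
E
```

```text
(420, 392, 3)
```

View pics/z0.png

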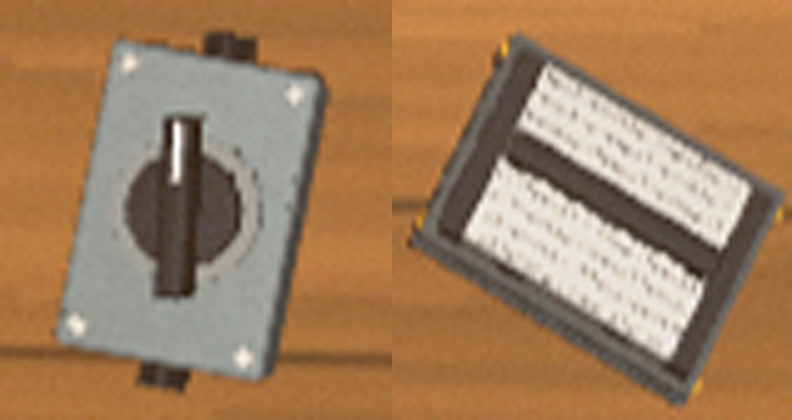

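View pics/z1.png

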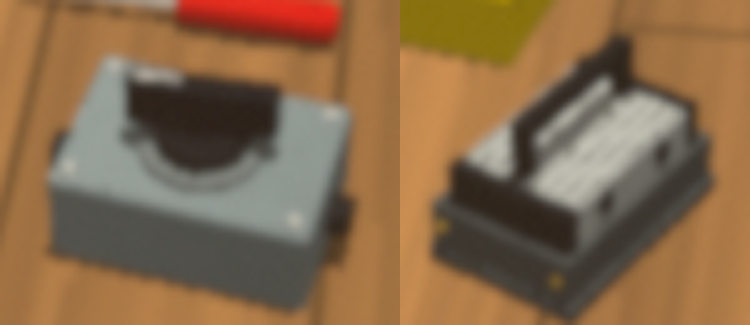

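```bash
cat > h.py <<'E'
import numpy as np,cv2
from rig import vision
def p2w(n,px,z):
    c=vision.camera_params(n);K=np.array([[c['fx'],0,c['cx']],[0,c['fy'],c['cy']],[0,0,1]])
    u=cv2.undistortPoints(np.array(px,float).reshape(-1,1,2),K,np.array([c['k1'],0,0,0,0.]))[:,0]
    T=c['world_from_camera'];d=np.c_[u,np.ones(len(u))]@T[:3,:3].T;o=T[:3,3]
    return o+d*((z-o[2])/d[:,2])[:,None]
def w2p(n,P):
    c=vision.camera_params(n);K=np.array([[c['fx'],0,c['cx']],[0,c['fy'],c['cy']],[0,0,1]])
    T=np.linalg.inv(c['world_from_camera'])
    return cv2.projectPoints(np.array(P,float).reshape(-1,1,3),cv2.Rodrigues(T[:3,:3])[0],T[:3,3],K,np.array([c['k1'],0,0,0,0.]))[0][:,0]
def box(cx,cy,yaw,lx,ly,z0,z1):
    R=np.array([[np.cos(yaw),-np.sin(yaw)],[np.sin(yaw),np.cos(yaw)]])
    q=np.array([[-1,-1],[1,-1],[1,1],[-1,1]])*[lx/2,ly/2]@R.T+[cx,cy]
    return np.r_[np.c_[q,[z0]*4],np.c_[q,[z1]*4]]
E
python3 - <<'E'
from h import *
z=lambda p,sx,sy,ox,oy:[((x+.5)/sx-.5+ox,(y+.5)/sy-.5+oy) for x,y in p]
np.set_printoptions(precision=4,suppress=True)
c=p2w("top",z([(118,40),(325,78),(265,380),(58,340)],5.6,5.6,220,215),.06)
print(c,c.mean(0),np.linalg.norm(np.diff(c,axis=0),axis=1)); 
e=c[[0,1]].mean(0)-c[[2,3]].mean(0); print("housing long dir",np.arctan2(e[1],e[0]))
b=p2w("top",z([(184,116),(176,297)],5.6,5.6,220,215),.106); print(b,b.mean(0),np.linalg.norm(b[0]-b[1])); e=b[0]-b[1];print(np.arctan2(e[1],e[0]))
m=p2w("top",z([(128,130),(113,160),(338,248),(308,275)],5,5.6,330,177),.115)
print(m,m.mean(0)); e=m[:2].mean(0)-m[2:].mean(0); print(np.linalg.norm(e),np.arctan2(e[1],e[0]))
d=p2w("top",z([(124,33),(392,195),(292,405),(22,240)],5,5.6,330,177),.045)
print(d,d.mean(0),np.linalg.norm(np.diff(d,axis=0),axis=1)); e=d[[0,3]].mean(0)-d[[1,2]].mean(0);print(np.arctan2(e[1],e[0]))
E
```

```text
[[0.5488 0.1866 0.06  ]
 [0.5336 0.0929 0.06  ]
 [0.3977 0.1163 0.06  ]
 [0.4136 0.2095 0.06  ]] [0.4734 0.1513 0.06  ] [0.0949 0.1379 0.0945]
housing long dir -0.16894575283851895
[[0.5128 0.1502 0.106 ]
 [0.4342 0.1514 0.106 ]] [0.4735 0.1508 0.106 ] 0.07862084299767279
-0.015727086930276846
[[ 0.6039 -0.098   0.115 ]
 [ 0.5907 -0.0909  0.115 ]
 [ 0.5547 -0.2007  0.115 ]
 [ 0.5427 -0.1863  0.115 ]] [ 0.573 -0.144  0.115]
0.11031269541864423 1.114693707367785
[[ 0.6567 -0.0992  0.045 ]
 [ 0.5853 -0.2373  0.045 ]
 [ 0.4885 -0.1875  0.045 ]
 [ 0.5607 -0.0489  0.045 ]] [ 0.5728 -0.1432  0.045 ] [0.1554 0.1088 0.1563]
1.0920247086915698
```

```bash
python3 - <<'E'
from h import *
for n in ("top","side"):
    im=cv2.imread(f"pics/{n}0.png");S=4
    def draw(big,off,B,col):
        q=(w2p(n,B)-off+.5)*S
        for i,j in [(4,5),(5,6),(6,7),(7,4)]+[(0,4),(1,5),(2,6),(3,7)]:
            cv2.line(big,tuple(np.int32(q[i])),tuple(np.int32(q[j])),col,1)
    out=[]
    for ctr,bs in [((.4735,.1512),[(.4735,.1512,-.169+np.pi/2,.096,.14,0,.06),(.4735,.1512,-.016-np.pi/2,.014,.08,.074,.106)]),
                   ((.5729,-.1436),[(.5729,-.1436,1.10-0*np.pi,.112,.162,0,.045),(.5729,-.1436,1.10,.09,.14,.012,.072),(.5729,-.1436,1.10,.014,.114,.101,.115)])]:
        p=np.int32(w2p(n,[[*ctr,.06]])[0]);off=p-[47,47]
        big=cv2.resize(im[off[1]:off[1]+95,off[0]:off[0]+95],None,fx=S,fy=S,interpolation=cv2.INTER_CUBIC)
        for b,c in zip(bs,[(0,255,0),(0,0,255),(255,0,255)]): draw(big,off,box(*b),c)
        out.append(big)
    cv2.imwrite(f"pics/ov_{n}.png",np.hstack(out))
E
```

```text
(no output)
```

View pics/ov_top.png

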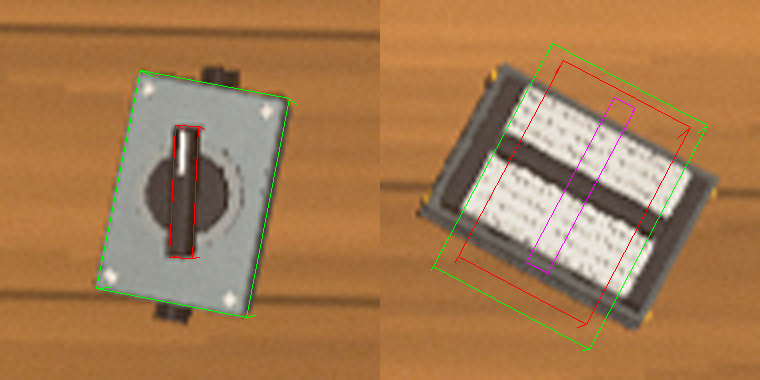

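View pics/ov_side.png

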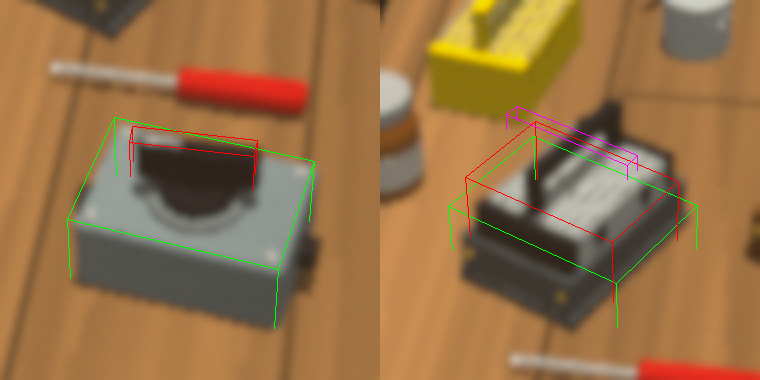

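```bash
cat > ov.py <<'E'
from h import *
def go(tag,iso,mod,src="0",mz=.012):
  for n in ("top","side"):
    im=cv2.imread(f"pics/{n}{src}.png");S=4
    def draw(big,off,B,col):
        q=(w2p(n,B)-off+.5)*S-.5
        for i,j in [(4,5),(5,6),(6,7),(7,4)]+[(0,4),(1,5),(2,6),(3,7)]:
            cv2.line(big,tuple(np.int32(q[i].round())),tuple(np.int32(q[j].round())),col,1)
    out=[];h=np.pi/2
    x,y,a,b=iso; u,v,w=mod
    for ctr,bs in [((x,y),[(x,y,a-h,.096,.14,0,.06),(x,y,b-h,.014,.08,.074,.106)]),
                   ((u,v),[(u,v,w-h,.112,.162,0,.045),(u,v,w-h,.09,.14,mz,mz+.06),(u,v,w-h,.014,.114,mz+.089,mz+.103)])]:
        p=np.int32(w2p(n,[[*ctr,.06]])[0]);off=p-[47,47]
        big=cv2.resize(im[off[1]:off[1]+95,off[0]:off[0]+95],None,fx=S,fy=S,interpolation=cv2.INTER_CUBIC)
        for bb,c in zip(bs,[(0,255,0),(0,0,255),(255,0,255)]): draw(big,off,box(*bb),c)
        out.append(big)
    yield np.hstack(out)
def save(tag,*a,**k):
    cv2.imwrite(f"pics/ov_{tag}.png",np.vstack(list(go(tag,*a,**k))))
E
python3 -c "
import ov
ov.save('b',(.4735,.1512,-.169,-.016),(.5729,-.1436,1.095))"
```

```text
(no output)
```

View pics/ov_b.png

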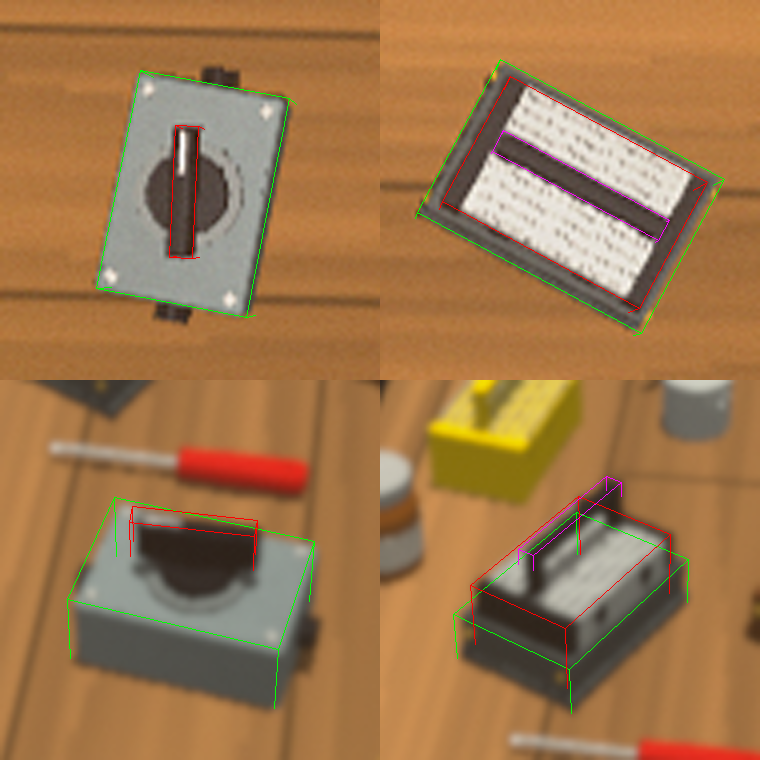

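```bash
python3 - <<'E'
from h import *
np.set_printoptions(precision=1,suppress=True)
t=cv2.imread("pics/top0.png");s=cv2.imread("pics/side0.png")
# wrench ends/plank joints as z=0 features
a=cv2.resize(t[180:264,120:180],None,fx=6,fy=6,interpolation=cv2.INTER_CUBIC)
b=cv2.resize(s[370:410,235:330],None,fx=4,fy=4,interpolation=cv2.INTER_CUBIC)
c=cv2.resize(t[200:285,295:330],None,fx=5.9,fy=5.9,interpolation=cv2.INTER_CUBIC)
cv=np.zeros((504,760,3),np.uint8);cv[:a.shape[0],:360]=a[:504];cv[:160,370:750]=b[:160,:380];cv[:,:]=cv
d=cv2.resize(s[245:268,285:365],None,fx=4,fy=4,interpolation=cv2.INTER_CUBIC);cv[170:170+d.shape[0],370:690]=d
c=cv2.resize(t[200:285,295:330],None,fx=2.5,fy=2.5,interpolation=cv2.INTER_CUBIC);cv[270:270+c.shape[0],370:370+c.shape[1]]=c
cv2.imwrite("pics/cal.png",cv)
E
```

```text
(no output)
```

View pics/cal.png

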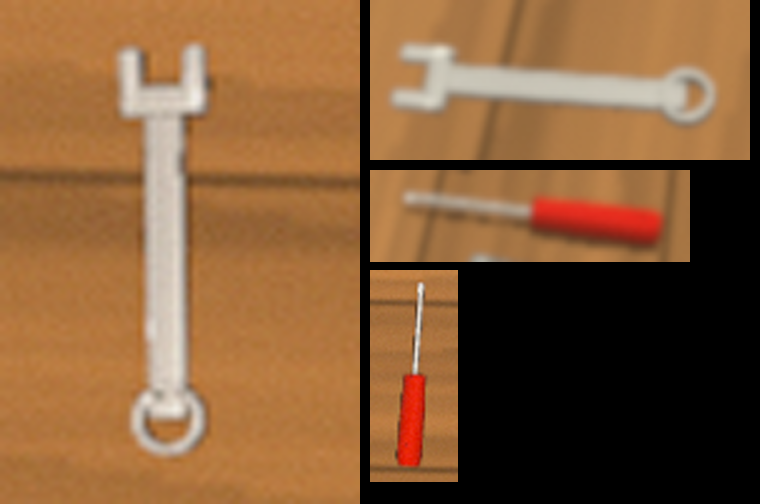

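```bash
python3 - <<'E'
from h import *
np.set_printoptions(precision=4,suppress=True)
zt=lambda x,y:((x+.5)/5.6-.5+220,(y+.5)/5.6-.5+215)
zs=lambda x,y:((x+.5)/5-.5+290,(y+.5)/5-.5+255)
L=[("ring z~.003",(147.6,249.6),(314.1,393.6)),("scr z~.012",(312.3,241.7),(325.4,254.1)),
("TL",zt(127,62),zs(67,165)),("TR",zt(292,93),zs(113,65)),("BL",zt(75,324),zs(295,218)),("BR",zt(241,356),zs(332,112))]
def ray(n,p):
    a=p2w(n,[p],0.)[0];o=vision.camera_params(n)['world_from_camera'][:3,3];d=a-o;return o,d/np.linalg.norm(d)
for l,a,b in L:
    o1,d1=ray("top",a);o2,d2=ray("side",b)
    s=np.linalg.lstsq(np.c_[d1,-d2],o2-o1,rcond=None)[0];P=o1+s[0]*d1;Q=o2+s[1]*d2
    print(l,P,"gap",Q-P)
    P=p2w("top",[a],{"r":.003,"s":.012}.get(l[0],.06));print("   side resid px",np.array(b)-w2p("side",P)[0])
E
```

```text
ring z~.003 [0.4748 0.4365 0.0035] gap [-0.0037 -0.0003 -0.0002]
   side resid px [ 1.6851 -0.0461]
scr z~.012 [0.504  0.0056 0.0174] gap [-0.0031 -0.0003 -0.0001]
   side resid px [ 1.1513 -1.261 ]
TL [0.5387 0.1818 0.0632] gap [-0.0023 -0.0003 -0.0002]
   side resid px [ 0.97  -0.884]
TR [0.5264 0.1074 0.0623] gap [-0.0027 -0.0003 -0.0002]
   side resid px [ 1.0317 -0.5664]
BL [0.4209 0.2016 0.0629] gap [-0.0038 -0.0002  0.    ]
   side resid px [ 1.5634 -0.7978]
BR [0.4083 0.127  0.0627] gap [-0.0041 -0.0002  0.0001]
   side resid px [ 1.6028 -0.6944]
```

{"op": "jog_arm", "data": {"translation": [[232, 646, 0], [232, 646, 0], [232, 646, 0], [232, 646, 0], [232, 646, 0], [232, 646, 0], [232, 646, 0], [232, 646, 0], [232, 646, 0], [232, 646, 0]], "dr": [[0, 0, -0.467], [0, 0, -0.467], [0, 0, -0.467], [0, 0, -0.467], [0, 0, -0.467], [0, 0, -0.467], [0, 0, -0.467], [0, 0, -0.467], [0, 0, -0.467], [0, 0, -0.467]], "hand": [93, 93, 93, 93, 93, 93, 93, 93, 93, 93], "grip_force": 25}}

```text
clock: 0.93
position: [0.3804, -0.1009, 0.3027]
eef_rot: [3.142, -0.0, -0.017]
wrist_force: [1.5, -0.7, -0.1]
finger_gap: 0.0928
```

{"op": "jog_arm", "data": {"translation": [[92, 253, 0], [92, 253, 0], [92, 253, 0], [92, 253, 0], [92, 253, 0], [92, 253, 0], [92, 253, 0], [92, 253, -40], [92, 253, -60], [92, 253, -60]], "dr": [[0, 0, 0], [0, 0, 0], [0, 0, 0], [0, 0, 0], [0, 0, 0], [0, 0, 0], [0, 0, 0], [0, 0, 0], [0, 0, 0], [0, 0, 0]], "hand": [93, 93, 93, 93, 93, 93, 93, 93, 93, 93]}}

```text
clock: 1.77
position: [0.4696, 0.1505, 0.2381]
eef_rot: [3.141, 0.009, -0.015]
wrist_force: [-1.1, -0.8, 0.6]
finger_gap: 0.093
```

```bash
python3 - <<'E'
from h import *
from rig import telemetry
s=telemetry.read_state();print(s['clock'],s['position'],s['eef_rot'],s['joints'])
for n in ("top","side"):
    cv2.imwrite(f"pics/{n}1.png",vision.read_camera(n)[:,:,::-1])
im=cv2.imread("pics/side1.png");print(w2p("side",[s['position']]))
cv2.imwrite("pics/s1z.png",cv2.resize(im[150:320,230:430],None,fx=3.5,fy=3.5,interpolation=cv2.INTER_CUBIC))
E
```

```text
1.7667 [0.46960888 0.15049217 0.23814762] [ 3.1405855   0.00947919 -0.01477161] [ 8.35444639e-02  2.17268303e-01  1.75717404e+00 -7.78137902e-05
  1.17668258e+00  1.66913785e+00]
[[330.86818175 230.65146982]]
```

View pics/s1z.png

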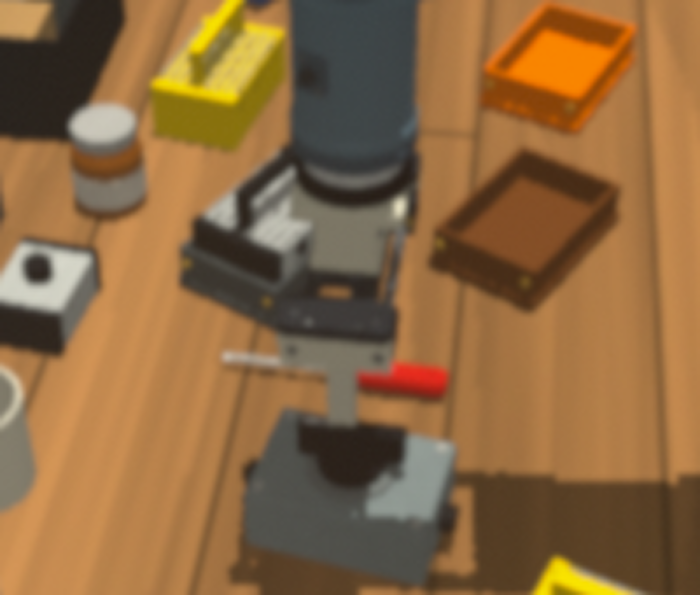

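View pics/top1.png

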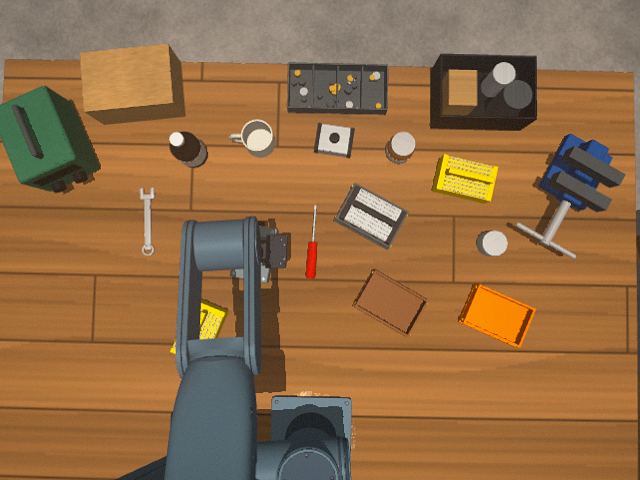

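```bash
python3 - <<'E'
from h import *
print(w2p("side",[[.4696,.2145,.18],[.4696,.2145,.154],[.4735,.1512,.106],[.4705,.1512,.106]]))
im=cv2.imread("pics/side1.png")
cv2.imwrite("pics/s1zz.png",cv2.resize(im[235:315,290:370],None,fx=7,fy=7,interpolation=cv2.INTER_CUBIC))
E
```

```text
[[327.39176976 267.5658329 ]
 [327.34691726 275.23149672]
 [328.82846204 269.84207724]
 [330.00110102 269.95238381]]
```

View pics/s1zz.png

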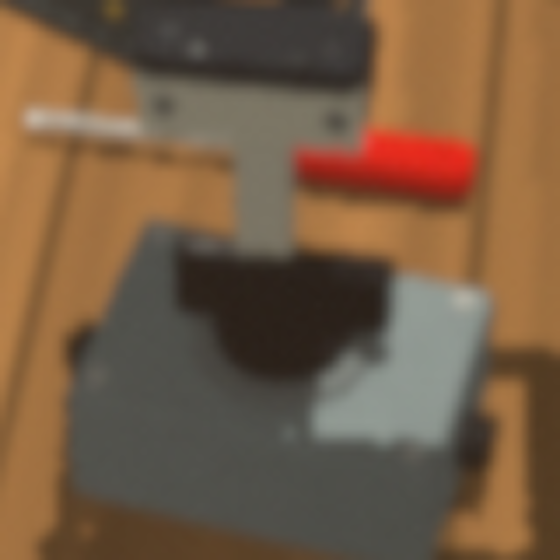

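```bash
python3 - <<'E'
from rig import telemetry
s=telemetry.read_state();print(s['clock'],s['position'],s['eef_rot'],s['wrist_force'])
E
```

```text
1.8667 [0.47209554 0.15004895 0.24239831] [ 3.14134839e+00  2.15707648e-03 -1.61128903e-02] [0.36206276 0.21409765 0.9617733 ]
```

{"op": "jog_arm", "data": {"translation": [[0, 1, -20], [0, 1, -40], [0, 1, -60], [0, 1, -75], [0, 1, -83], [0, 1, -83], [0, 1, -83], [0, 1, -83], [0, 1, -83], [0, 1, -83]], "dr": [[0, 0, 0], [0, 0, 0], [0, 0, 0], [0, 0, 0], [0, 0, 0], [0, 0, 0], [0, 0, 0], [0, 0, 0], [0, 0, 0], [0, 0, 0]], "hand": [93, 93, 93, 93, 93, 93, 60, 40, 30, 30]}}

```text
clock: 2.7
position: [0.4731, 0.1511, 0.1608]
eef_rot: [-3.141, -0.002, -0.016]
wrist_force: [0.3, -1.0, -0.6]
finger_gap: 0.0711
```

```bash
python3 - <<'E'
from h import *
from rig import telemetry
cv2.imwrite(f"pics/side2.png",vision.read_camera("side")[:,:,::-1])
s=telemetry.read_state();print(s['clock'],s['position'],s['eef_rot'],s['wrist_force'],s['finger_gap'])
im=cv2.imread("pics/side2.png")
cv2.imwrite("pics/s2z.png",cv2.resize(im[215:315,280:380],None,fx=6,fy=6,interpolation=cv2.INTER_CUBIC))
E
```

```text
2.75 [0.47290524 0.15111    0.16059401] [-3.14140029e+00 -1.56394964e-03 -1.62146391e-02] [ 0.3312795  -0.59641625 -0.3770034 ] 0.06695890548727128
```

View pics/s2z.png

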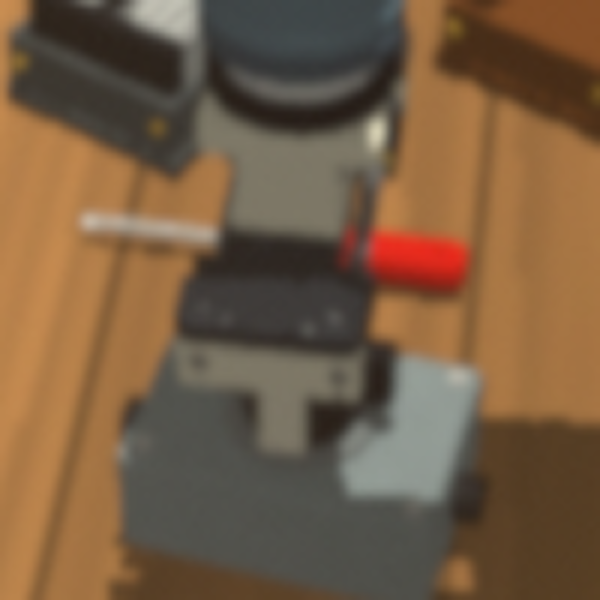

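```bash
python3 - <<'E'
from h import *
print(w2p("side",[[.4729,.1511+.0375+.0175,.1606-.07],[.4715,.1512,.106],[.4735,.1512,.106]]))
E
```

```text
[[326.33868745 290.15422195]
 [329.61014997 269.91561221]
 [328.82846204 269.84207724]]
```

{"op": "jog_arm", "data": {"translation": [[-1.5, 0, 0], [-1.5, 0, 0], [-1.5, 0, 0], [-1.5, 0, 0], [-1.5, 0, 0], [-1.5, 0, 0], [-1.5, 0, 0], [-1.5, 0, 0], [-1.5, 0, 0], [-1.5, 0, 0]], "dr": [[0, 0, 0], [0, 0, 0], [0, 0, 0], [0, 0, 0], [0, 0, 0], [0, 0, 0], [0, 0, 0], [0, 0, 0], [0, 0, 0], [0, 0, 0]], "hand": [30, 20, 10, 5, 5, 5, 5, 5, 5, 5], "grip_force": 20}}

```text
clock: 3.58
position: [0.471, 0.1535, 0.1597]
eef_rot: [-3.137, -0.0, -0.018]
wrist_force: [0.2, 13.0, -2.4]
finger_gap: 0.0139
```

```bash
python3 - <<'E'
from rig import telemetry
s=telemetry.read_state();print(s)
E
```

```text
{'clock': 3.5833, 'joints': array([0.0865977 , 0.30974584, 1.85484346, 0.00598831, 0.97608903,
       1.67160074]), 'qd': array([ 0.0012785 , -0.00185458, -0.00104058, -0.00118017, -0.00046141,
       -0.00015815]), 'joint_torque': array([ -5.89179799, -41.55249596, -22.21811593,  -3.55376646,
         0.44909972,  -0.08826819]), 'position': array([0.4709565 , 0.15351056, 0.15972507]), 'eef_rot': array([-3.13656342e+00, -4.01931019e-04, -1.75605179e-02]), 'wrist_force': array([ 0.19297411, 12.98909502, -2.38165982]), 'wrist_torque': array([ 2.05725593, -0.07354543, -0.08082266]), 'finger_gap': 0.013931211587484452}
```

{"op": "jog_arm", "data": {"translation": [[0, 1.3, 0], [0, 2.5, 0], [0, 2.5, 0], [0, 2.5, 0], [0, 2.5, 0], [0, 2.5, 0], [0, 2.5, 0], [0, 2.5, 0], [0, 2.5, 0], [0, 2.5, 0]], "dr": [[0, 0, 0], [0, 0, 0], [0, 0, 0.08], [0, 0, 0.17], [0, 0, 0.26], [0, 0, 0.35], [0, 0, 0.44], [0, 0, 0.53], [0, 0, 0.6], [0, 0, 0.6]], "hand": [5, 5, 5, 5, 5, 5, 5, 5, 5, 5]}}

```text
clock: 4.42
position: [0.4709, 0.1543, 0.1597]
eef_rot: [-3.14, -0.001, 0.587]
wrist_force: [1.0, 4.9, -1.0]
finger_gap: 0.0138
```

```bash
python3 - <<'E'
from rig import telemetry
s=telemetry.read_state();print(s['position'],s['eef_rot'],s['wrist_force'],s['wrist_torque'])
E
```

```text
[0.47090837 0.15426877 0.15971758] [-3.14035438e+00 -7.42449041e-04  5.87184706e-01] [ 1.03418247  4.87086072 -0.95917586] [ 8.26142723e-01 -4.83553014e-04  6.85763370e-02]
```

{"op": "jog_arm", "data": {"translation": [[0, 0.8, 0], [0, 0.8, 0], [0, 0.8, 0], [0, 0.8, 0], [0, 0.8, 0], [0, 0.8, 0], [0, 0.8, 0], [0, 0.8, 0], [0, 0.8, 0], [0, 0.8, 0]], "dr": [[0, 0, 0.08], [0, 0, 0.17], [0, 0, 0.26], [0, 0, 0.35], [0, 0, 0.44], [0, 0, 0.53], [0, 0, 0.62], [0, 0, 0.7], [0, 0, 0.75], [0, 0, 0.75]], "hand": [5, 5, 5, 5, 5, 5, 5, 5, 5, 5]}}

```text
clock: 5.25
position: [0.4706, 0.1546, 0.1597]
eef_rot: [-3.141, -0.0, 1.335]
wrist_force: [-0.7, 4.1, 1.0]
finger_gap: 0.0137
```

```bash
python3 - <<'E'
from rig import telemetry
s=telemetry.read_state();print(s['position'],s['eef_rot'],s['wrist_force'],s['wrist_torque'])
E
```

```text
[0.47064733 0.1546256  0.15972531] [-3.14076014e+00 -3.57002442e-04  1.33527392e+00] [-0.71611659  4.12859441  0.98940457] [0.5410125  0.13203329 0.06114295]
```

{"op": "jog_arm", "data": {"translation": [[0, 0, 0], [0, 0, 0], [0, 0, 0], [0, 0, 0], [0, 0, 0], [0, 0, 0], [0, 0, 0], [0, 0, 0], [0, 0, 0], [0, 0, 0]], "dr": [[0, 0, 0.02], [0, 0, 0.04], [0, 0, 0.06], [0, 0, 0.08], [0, 0, 0.1], [0, 0, 0.11], [0, 0, 0.12], [0, 0, 0.12], [0, 0, 0.12], [0, 0, 0.12]], "hand": [5, 5, 5, 5, 5, 5, 5, 5, 5, 5]}}

```text
clock: 6.08
position: [0.4706, 0.1545, 0.1597]
eef_rot: [-3.141, -0.0, 1.453]
wrist_force: [-3.2, 4.0, 1.3]
finger_gap: 0.0145
```

```bash
python3 - <<'E'
from rig import telemetry
s=telemetry.read_state();print(s['position'],s['eef_rot'],s['wrist_force'],s['wrist_torque'],s['finger_gap'])
E
```

```text
[0.47060646 0.15454928 0.15968957] [-3.14064373e+00 -4.79155902e-04  1.45331237e+00] [-3.17241519  4.02285328  1.3278698 ] [ 0.62986664  0.40953568 -0.53056557] 0.014484850653393132
```

{"op": "jog_arm", "data": {"translation": [[0, 0, 0], [0, 0, 0], [0, 0, 0], [0, 0, 0], [0, 0, 0], [0, 0, 20], [0, 0, 50], [0, 0, 80], [0, 0, 110], [0, 0, 140]], "dr": [[0, 0, 0], [0, 0, 0], [0, 0, 0], [0, 0, 0], [0, 0, 0], [0, 0, 0], [0, 0, 0], [0, 0, 0], [0, 0, 0], [0, 0, 0]], "hand": [40, 60, 80, 80, 80, 80, 80, 80, 93, 93]}}

```text
clock: 6.92
position: [0.4708, 0.1542, 0.3012]
eef_rot: [3.141, 0.0, 1.454]
wrist_force: [0.3, 0.6, -0.4]
finger_gap: 0.076
```

```bash
python3 - <<'E'
from h import *
from rig import telemetry
cv2.imwrite(f"pics/side3.png",vision.read_camera("side")[:,:,::-1])
s=telemetry.read_state();print(s['clock'],s['position'],s['eef_rot'],s['wrist_force'],s['joints'])
im=cv2.imread("pics/side3.png")
cv2.imwrite("pics/s3z.png",cv2.resize(im[215:315,280:380],None,fx=6,fy=6,interpolation=cv2.INTER_CUBIC))
E
```

```text
6.9667 [0.47324297 0.15453264 0.30742356] [ 3.13144041e+00 -1.87216108e-03  1.45404593e+00] [2.64028013 0.08595417 3.71574083] [ 9.13351109e-02  1.55872682e-01  1.65428167e+00 -2.74105481e-04
  1.32111831e+00  2.08161373e-01]
```

View pics/s3z.png

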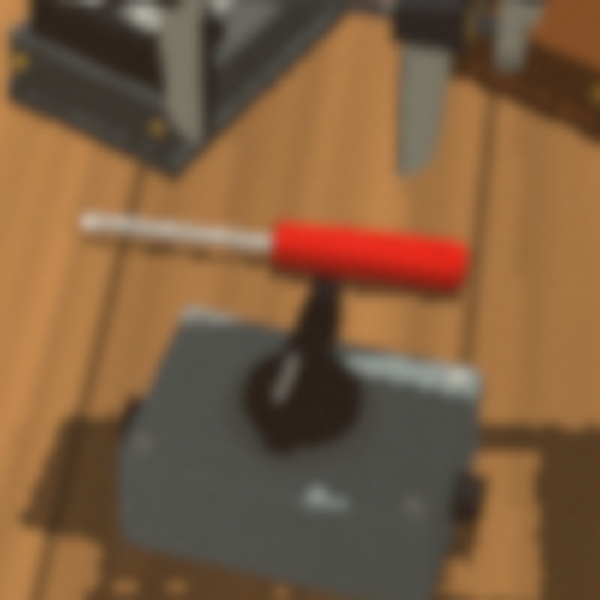

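{"op": "jog_arm", "data": {"translation": [[13, -37, 0], [26, -74, 0], [39, -111, 0], [51, -148, 0], [64, -185, 0], [77, -222, 0], [90, -259, 0], [98, -285, 0], [100, -295, 0], [100, -295, 0]], "dr": [[0, 0, -0.06], [0, 0, -0.12], [0, 0, -0.18], [0, 0, -0.24], [0, 0, -0.3], [0, 0, -0.359], [0, 0, -0.359], [0, 0, -0.359], [0, 0, -0.359], [0, 0, -0.359]], "hand": [93, 93, 93, 93, 93, 93, 93, 93, 93, 93]}}

```text
clock: 7.8
position: [0.5711, -0.1431, 0.2989]
eef_rot: [-3.141, 0.001, 1.092]
wrist_force: [-0.8, 0.2, 0.1]
finger_gap: 0.093
```

```bash
python3 - <<'E'
from h import *
from rig import telemetry
for n in ("side","top"): cv2.imwrite(f"pics/{n}4.png",vision.read_camera(n)[:,:,::-1])
s=telemetry.read_state();print(s['clock'],s['position'],s['eef_rot'],s['wrist_force'],s['joints'])
im=cv2.imread("pics/side4.png");t=cv2.imread("pics/top4.png")
f=lambda a:cv2.resize(a,(400,400),interpolation=cv2.INTER_CUBIC)
cv2.imwrite("pics/s4z.png",np.hstack([f(im[160:260,260:360]),f(t[215:290,215:290])]))
E
```

```text
7.9 [ 0.57051328 -0.13992497  0.2992923 ] [-3.14013044e+00 -5.41656431e-04  1.09429946e+00] [0.30842106 0.15881731 0.29760675] [-4.30569713e-01  3.28595728e-01  1.44675595e+00  6.20982502e-04
  1.36767682e+00  4.58010530e-02]
```

View pics/s4z.png

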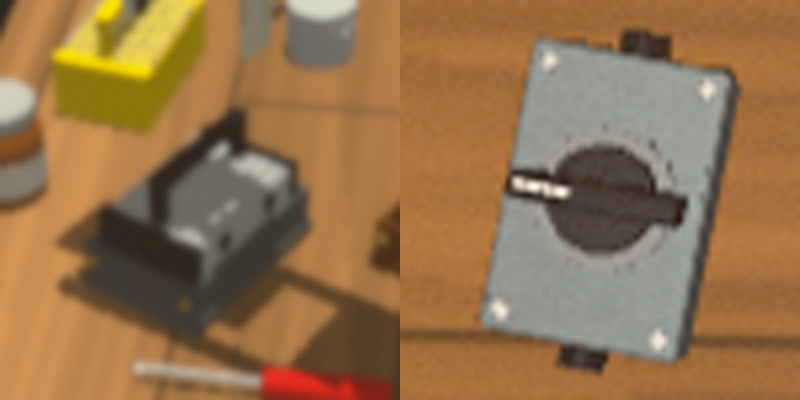

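{"op": "jog_arm", "data": {"translation": [[0, -1, -25], [0, -1, -50], [0, -1, -75], [0, -1, -100], [0, -1, -118], [0, -1, -126], [0, -1, -126], [0, -1, -126], [0, -1, -126], [0, -1, -126]], "dr": [[0, 0, 0], [0, 0, 0], [0, 0, 0], [0, 0, 0], [0, 0, 0], [0, 0, 0], [0, 0, 0], [0, 0, 0], [0, 0, 0], [0, 0, 0]], "hand": [93, 93, 93, 93, 93, 93, 80, 60, 40, 40]}}

```text
clock: 8.73
position: [0.5718, -0.1416, 0.1755]
eef_rot: [3.139, -0.0, 1.095]
wrist_force: [-0.9, 0.4, 0.4]
finger_gap: 0.0708
```

{"op": "jog_arm", "data": {"translation": [[0, 0, 0], [0, 0, 0], [0, 0, 0], [0, 0, 0], [0, 0, 0], [0, 0, 0], [0, 0, 0], [0, 0, 0], [0, 0, 0], [0, 0, 0]], "dr": [[0, 0, 0], [0, 0, 0], [0, 0, 0], [0, 0, 0], [0, 0, 0], [0, 0, 0], [0, 0, 0], [0, 0, 0], [0, 0, 0], [0, 0, 0]], "hand": [30, 20, 10, 5, 5, 5, 5, 5, 5, 5], "grip_force": 20}}

```text
clock: 9.57
position: [0.5714, -0.1419, 0.1738]
eef_rot: [3.14, -0.0, 1.095]
wrist_force: [1.9, -1.0, -0.8]
finger_gap: 0.0141
```

```bash
python3 - <<'E'
from h import *
from rig import telemetry
cv2.imwrite(f"pics/side5.png",vision.read_camera("side")[:,:,::-1])
s=telemetry.read_state();print(s['clock'],s['position'],s['eef_rot'],s['wrist_force'],s['wrist_torque'],s['finger_gap'])
im=cv2.imread("pics/side5.png")
cv2.imwrite("pics/s5z.png",cv2.resize(im[150:250,260:360],None,fx=6,fy=6,interpolation=cv2.INTER_CUBIC))
E
```

```text
9.6167 [ 0.57139318 -0.14188782  0.17379572] [ 3.14053225e+00 -6.63379084e-05  1.09467937e+00] [ 1.86508949 -0.66099622 -0.45819852] [-0.15379513 -0.41287887 -0.00592887] 0.01378611376739936
```

View pics/s5z.png

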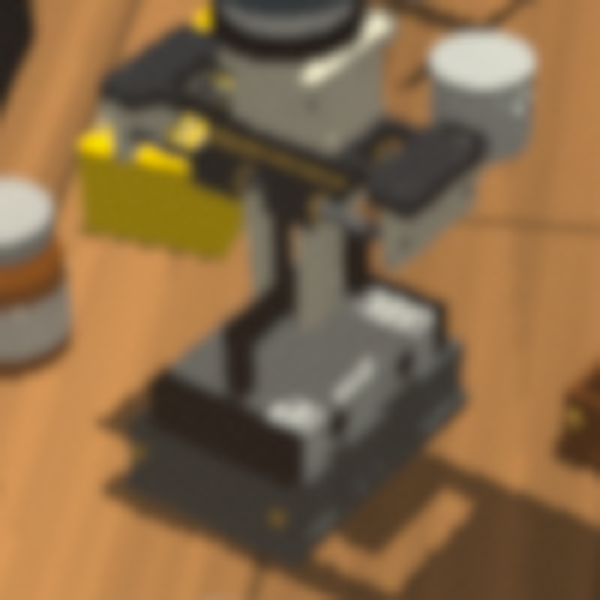

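{"op": "jog_arm", "data": {"translation": [[0, 0, 0], [0, 0, 0], [0, 0, 0], [0, 0, 2], [0, 0, 5], [0, 0, 9], [0, 0, 13], [0, 0, 17], [0, 0, 20], [0, 0, 20]], "dr": [[0, 0, 0], [0, 0, 0], [0, 0, 0], [0, 0, 0], [0, 0, 0], [0, 0, 0], [0, 0, 0], [0, 0, 0], [0, 0, 0], [0, 0, 0]], "hand": [5, 5, 5, 5, 5, 5, 5, 5, 5, 5], "grip_force": 45}}

```text
clock: 10.45
position: [0.571, -0.1416, 0.1946]
eef_rot: [3.141, -0.0, 1.095]
wrist_force: [-0.3, 0.2, -6.0]
finger_gap: 0.0135
```

```bash
python3 - <<'E'
from rig import telemetry
s=telemetry.read_state();print(s['clock'],s['position'],s['eef_rot'],s['wrist_force'],s['wrist_torque'],s['finger_gap'])
E
```

```text
10.45 [ 0.5710121  -0.14160375  0.19456518] [ 3.14104015e+00 -6.08676280e-05  1.09481621e+00] [-0.2975061   0.21913528 -6.01494317] [-0.02076806 -0.10597043  0.05025088] 0.013482861198014938
```

Weight of about 6 N is carried with almost no side force. I'll continue straight up.

{"op": "jog_arm", "data": {"translation": [[0, 0, 6], [0, 0, 14], [0, 0, 24], [0, 0, 34], [0, 0, 44], [0, 0, 54], [0, 0, 62], [0, 0, 68], [0, 0, 70], [0, 0, 70]], "dr": [[0, 0, 0], [0, 0, 0], [0, 0, 0], [0, 0, 0], [0, 0, 0], [0, 0, 0], [0, 0, 0], [0, 0, 0], [0, 0, 0], [0, 0, 0]], "hand": [5, 5, 5, 5, 5, 5, 5, 5, 5, 5]}}

```text
clock: 11.28
position: [0.5712, -0.1417, 0.2645]
eef_rot: [3.14, -0.0, 1.095]
wrist_force: [-0.5, 0.3, -6.4]
finger_gap: 0.0137
```

{"op": "jog_arm", "data": {"translation": [[0, 0, 6], [0, 0, 14], [0, 0, 22], [0, 0, 30], [0, 0, 38], [0, 0, 44], [0, 0, 47], [0, 0, 48], [0, 0, 48], [0, 0, 48]], "dr": [[0, 0, 0], [0, 0, 0], [0, 0, 0], [0, 0, 0], [0, 0, 0], [0, 0, 0], [0, 0, 0], [0, 0, 0], [0, 0, 0], [0, 0, 0]], "hand": [5, 5, 5, 5, 5, 5, 5, 5, 5, 5]}}

```text
clock: 12.12
position: [0.5708, -0.1416, 0.3114]
eef_rot: [-3.141, 0.0, 1.095]
wrist_force: [-0.6, 0.1, -6.9]
finger_gap: 0.0135
```

```bash
python3 - <<'E'
from h import *
from rig import telemetry
for n in ("side","top"): cv2.imwrite(f"pics/{n}6.png",vision.read_camera(n)[:,:,::-1])
s=telemetry.read_state();print(s['clock'],s['position'],s['eef_rot'],s['wrist_force'],s['wrist_torque'],s['finger_gap'],abs(s['qd']).max())
im=cv2.imread("pics/side6.png");t=cv2.imread("pics/top6.png")
off=np.array([250,120])
big=cv2.resize(im[120:250,250:350],None,fx=4,fy=4,interpolation=cv2.INTER_CUBIC)
q=(w2p("side",box(s['position'][0],s['position'][1],1.095-np.pi/2,.09,.14,.15,.21))-off)*4
for i,j in [(4,5),(5,6),(6,7),(7,4),(0,4),(1,5),(2,6),(3,7),(0,3),(0,1),(1,2),(2,3)]: cv2.line(big,tuple(np.int32(q[i])),tuple(np.int32(q[j])),(0,255,0),1)
raw=cv2.resize(im[120:250,250:350],None,fx=4,fy=4,interpolation=cv2.INTER_CUBIC)
cv2.imwrite("pics/s6z.png",np.hstack([raw,big]))
E
```

```text
12.2167 [ 0.57074936 -0.14152909  0.31117647] [-3.14043528e+00  1.27686496e-05  1.09479287e+00] [ 0.50244239  0.32395679 -6.27302592] [ 4.86743288e-02 -4.95717960e-02  4.89496630e-05] 0.013785662478138313 0.0020511651257801257
```

View pics/s6z.png

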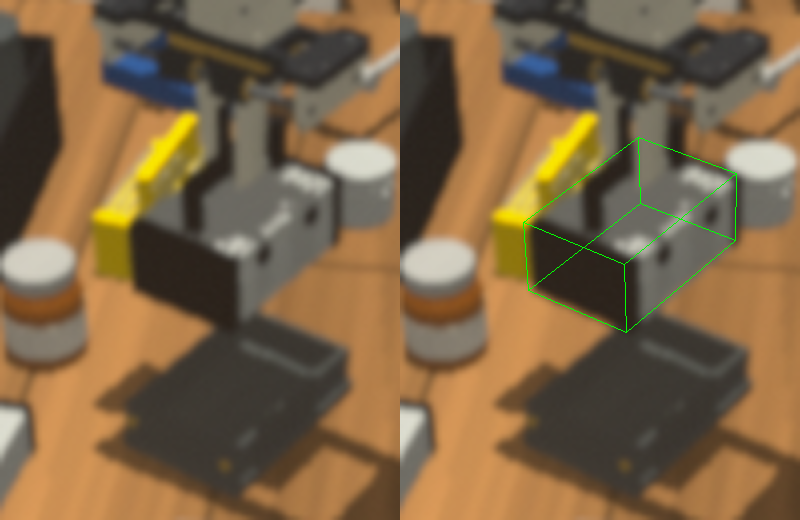

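View pics/top6.png

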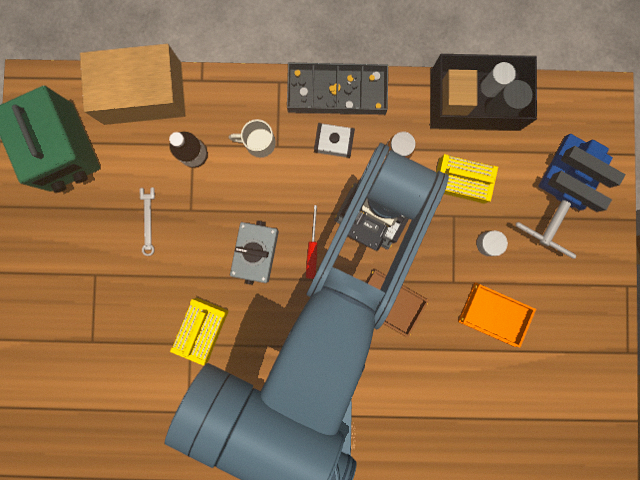

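The module is out of the dock, level, and matches a box drawn with its underside at 0.15 m. Nothing else has moved. One last numeric check of the switch angle.

```bash
python3 - <<'E'
from h import *
t=cv2.imread("pics/top6.png");g=t.max(2).astype(int)
ys,xs=np.mgrid[225:280,225:285];P=p2w("top",np.c_[xs.ravel(),ys.ravel()],.106)[:,:2]
c=np.array([.4735,.1508]);v=P-c;r=np.hypot(*v.T)
dark=(g[225:280,225:285].ravel()<75)
b=v[:,0]*np.sin(1.402)*0+v[:,1]
for s in (1,-1):
    m=dark&(r>.029)&(r<.039)&(s*v[:,1]>0)&(abs(v[:,0])<.02);print(s,m.sum(),P[m].mean(0) if m.any() else None)
    if s==1:p=P[m].mean(0)
    else:q=P[m].mean(0)
e=p-q;print(np.arctan2(e[1],e[0]),"home expected",-.169+np.pi/2)
E
```

```text
1 9 [0.47900005 0.18388665]
-1 19 [0.46824306 0.11711874]
1.4110588559382453 home expected 1.4017963267948965
```

Measured 1.411 rad against 1.402 expected, so the switch is home within measurement noise. Handing in.

```bash
python3 - <<'E'
from rig import arm
print(arm.job_done())
E
```

```text
the job is handed in; nothing more can be done
None
```

The isolator is off, and the module was lifted straight out of its dock afterwards. It is held level above the dock, and I handed the job in at about 12.2 s of the 48 s allowed.

- **Isolator:** I gripped the handle and turned it anticlockwise until it hit its stop; the wrist torque reversed from +0.06 to −0.53 N m. The top camera then put the bar at 1.411 rad, against 1.402 rad expected at the stop.
- **Module:** I gripped it by its carrying handle with 45 N, and the wrist carried about 6 to 7 N. The tool was level to about 1 mrad and joint speeds were at most 0.002 rad/s at the last reading. The underside comes out at about 149 mm above the bench from the tool height, and the side picture agrees.
- **Everything else:** The other items showed no movement in the last top picture, except those partly hidden under the arm, such as the brown tray. Both yellow look-alikes were left alone.
- **Disagreement:** My camera-based position for the isolator was off by about 3 mm. Gripping it gave a side push of 13 N, which I corrected before turning.

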